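# Vent the vacuum jar and take off its lid

### The job

Let the air into the vacuum jar with the red tap by turning its tap a full quarter turn counter-clockwise, and only then lift the lid straight off by the tap and set it down gently, right side up, in the middle of the round cork mat, tap left open. Leave the jar with the blue tap alone.

Things in the scene. Friction and masses are not known exactly. Their poses are not given: they have to be found in the camera images.
- red_grip (a point): centre of the red tap bar on the lid to be lifted: 48 mm long (x axis), 12 mm thick (y), 28 mm tall (z up); grasp across its thickness from above. Below it: boss 28 mm wide from 20 mm under this point, lid's flat top at 30 mm, lid's skirt ends at 51 mm (so put down on a flat surface this point stands 51 mm above it). Starts 93 mm above the bench. Aluminium lid, 101 mm wide, 0.2 to 0.32 kg
- red_tap (a joint): angle of the red tap (rad): 0 shut, 1.6 open (quarter turn, end stop), starts at 0 to 0.12; grows counter-clockwise from above about the bar's centre, light friction, stays where left; counts as open from 1.15. Shut, it holds the lid down hard; open, the loose lid lifts straight up, clear after 20 mm. The glass jar is fixed and its rim ears keep the lid from turning
- rest_top (a point): centre of the top face of the round cork mat, 124 mm across and 6 mm thick, fixed on the bench
- blue_jar: the like vacuum jar with a blue tap, 101 mm across, 107 mm tall with its tap, fixed to the bench, lid and all; origin at the centre of its underside, z up

How it is judged:
By the outcome, as a careful person would: the job done as asked, in the order asked, and still so for the second after the job is handed in, with the robot touching nothing.
It also fails if it takes over 40 s, if anything falls off the work surface, if the arm or the gripper's body presses on something with over 40 N, if the wrist force passes 120 N, or if a joint passes its speed limit or range.

### The arm

A 6-joint arm with a two-finger parallel gripper is mounted at the origin on a cart in front of the work surface, level with it; the furniture and walls round the work are solid. World frame = base frame: x ahead of the robot, y to its left, z up, the work surface at z = 0. Lengths are in mm, angles in degrees, forces in N, time in s.
With the tool pointing down it reaches from about 325 to 775 mm from the base axis. Payload 9.3 kg.
Tool frame: the origin (TCP) lies between the finger pads; the fingertips stand 22 mm ahead of it and the grasp point (between the pads) lies 3 mm ahead of it (manip.finger_overhang is the distance from the TCP to the fingertips, in mm); x points along the fingers, z is the direction in which the jaws open and shut, and the axes are right-handed (so a half turn about x gives the same grasp; the last joint's range is limited). The gripper opens to 85 mm and grips with 20 to 120 N. Pads are 22 mm wide; open, the fingers measure 114 mm over their backs; the gripper's body (76 mm by 85 mm) begins 54 mm behind the grasp point. The pads swing forward as they close: fully open they stand 13 mm farther back than shut.
Start: joints at [-71.998, 14.817, 1.232, 76.415, 0, 81.257], TCP at [247.51, -491.157, 253.279] pointing down, gripper open.
Joint ranges: [-174.27, 174.27], [-52.1, 104.24], [-59.71, 78.15], [-110.17, 111.67], [-87.03, 83.33], [-180, 180]. Speed limits (degrees/s): [127.2, 127.2, 159.86, 180, 180, 180].

### API

Orientations are given as a 3x3 rotation matrix whose columns are the frame's x, y, z axes.
In Python, from plant import monitor, imaging, order, manip gives the robot as it stands. The module is installed in compiled form; this text tells all that it offers.
- The arm moves only by the tool step_arm, never from a script. Its argument "plan" is a list of rows, each a list of 7 numbers: the shift along the tool's x, y, z in mm, then the turn, a rotation vector about the tool's x, y, z in rad, then the gripper command: -1 is shut, 1 is fully open, values between are in proportion. A call has 1 to 10 rows; each row is the pose to reach, as a shift and turn from the pose commanded when the call began, along the tool's axes at that moment; what a row does not reach only later rows make up. A row lasts 1/8 s, in which the tool goes at most 62.5 mm and 10.7 degrees, less where a joint would pass 70% of its speed; a pose out of reach is approached as far as the arm can. A call with a gripper value outside its range is refused whole. The fingers move at their own pace and stop on an object; "squeeze" is the grip in N (left out, the last holds). Time passes only in rows, so rows that repeat a pose let the fingers close. It gives the time, the measured TCP pose, the force and the opening at its end, in the units of the state.
- monitor.get_state(): the state, without advancing time (a new reading comes with each control period).
- imaging.capture(name): name is "scene" or "top" or "wrist"; returns a dict with "pixels" (384x512x3 uint8, blue, green, red), "camera_matrix" (3x3 intrinsics, pixels), "eye" and "rotation" of the camera in the world; the wrist camera has in their place "T_tool_cam" (4x4, takes a point from camera to tool coordinates, whose origin is the TCP and whose axes are the tool frame's). Camera axes: x right, y down, z forward; pixel columns grow to the right and rows downward; lengths in mm; the calibration is good to about 2 mm. A picture is of the moment at which its call begins: read the wrist's pose just before it. There is no depth.
- order.sign_off(): hands the job in, once; it reports no verdict.
The state is a dict: "t": time; "joints": joint angles; "dq": joint speeds; "effort": joint torques, N m; "tcp_pos": TCP position; "tool_rot": TCP orientation; "ft_force": force on the tool from outside, world axes, zero at the start; "ft_torque": the same for the moment, N m; "grip_width": opening from 0.0 (shut) to 1.0 (fully open).
Only numpy, scipy, OpenCV 4.12 (cv2) and the standard library are available. Lean on these libraries where they do the work, as an engineer would, in place of code of your own. Each camera call takes 0.05 s, during which the arm holds its last target. There are 200 camera calls.

## Working session

There is one attempt and no reset: what is moved stays moved. The work goes in short steps, Python scripts to look and compute and a tool call to move; the robot and the scene stay as the last step left them, time stands still between calls to the robot, and variables do not carry over. Pictures are saved under pics/ and viewed, about 8 in all and at most 12, crops included, and the job is handed in when it is done.

Besides the shell and the picture viewer there is one more tool, called after "Request:" by a JSON object that holds its "method" and its "body". step_arm: Moves the arm, as the interface text tells. Its arguments: {"type":"object","properties":{"plan":{"type":"array","items":{"type":"array","items":{"type":"number"}}},"squeeze":{"type":"number"}},"required":["plan"]}

```bash
mkdir -p pics; cat > h.py <<'E'
import numpy as np, cv2
from plant import monitor, imaging, order, manip
def ray(c,uv,z):
    K=np.array(c["camera_matrix"]);R=np.array(c["rotation"]);e=np.array(c["eye"])
    d=R@np.linalg.solve(K,[uv[0],uv[1],1.]); return e+d*(z-e[2])/d[2]
E
python3 - <<'E'
from h import *
ims=[]
for n in("scene","top"):
    c=imaging.capture(n); cv2.imwrite(f"pics/{n}0.png",c["pixels"]); print(n,c["eye"],np.array(c["rotation"]).round(3).tolist(),c["camera_matrix"])
    np.savez(f"{n}0.npz",**c)
s=monitor.get_state();print(s["tcp_pos"],s["tool_rot"],s["ft_force"],s["t"])
E
```

```text
scene [ 93.1200823  695.07024066 700.60001801] [[-0.745, -0.457, 0.486], [-0.667, 0.495, -0.557], [0.014, -0.739, -0.673]] [[497.28890858   0.         252.27895145]
 [  0.         497.28890858 190.39990538]
 [  0.           0.           1.        ]]
top [388.58163056 195.49131021 927.62186902] [[0.029, -0.987, 0.159], [-0.999, -0.033, -0.02], [0.025, -0.158, -0.987]] [[351.49791533   0.         259.19890425]
 [  0.         351.49791533 187.28858265]
 [  0.           0.           1.        ]]
[ 247.44910196 -490.95610139  252.74404043] [[-3.37623649e-04  8.93030543e-01  4.49995928e-01]
 [ 1.09031677e-03  4.49996015e-01 -8.93029897e-01]
 [-9.99999349e-01  1.89130094e-04 -1.12561547e-03]] [-0.23480197 -0.87738632 -0.10386383] 0.1
```

View pics/top0.png

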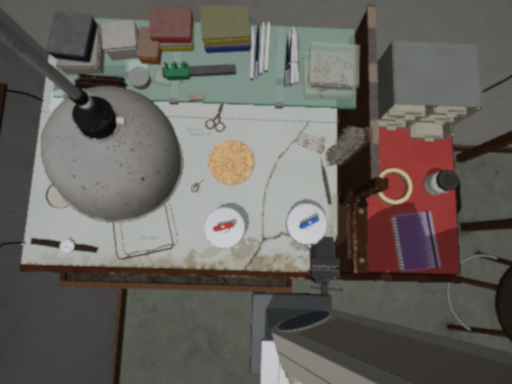

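View pics/scene0.png

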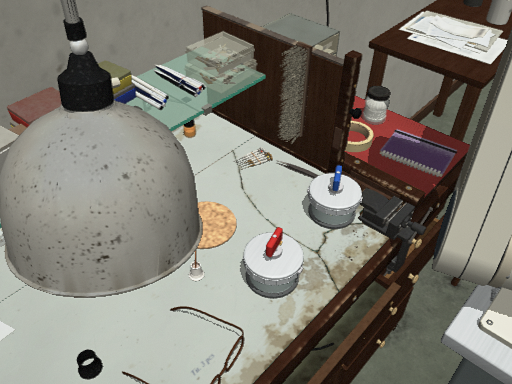

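The top view shows the red tap at about (224,227), the cork mat at (231,162), the blue tap at (309,222), and the lamp shade left of column 181. The scene view shows the red bar at about (275,241), with the mat partly hidden by the lamp.

```bash
cat > m.py <<'E'
from h import *
T=dict(np.load("top0.npz"));S=dict(np.load("scene0.npz"))
def blobs(c,lo,hi,roi):
    x0,y0,x1,y1=roi; h=cv2.cvtColor(c["pixels"][y0:y1,x0:x1],cv2.COLOR_BGR2HSV)
    m=cv2.inRange(h,lo,hi); v,u=np.nonzero(m); p=np.c_[u+x0,v+y0].astype(float)
    w=np.cov(p.T); return p.mean(0),len(p),cv2.minAreaRect(p.astype(np.float32)),p
def red(c,roi):
    h=c["pixels"].astype(int); x0,y0,x1,y1=roi; q=h[y0:y1,x0:x1]
    m=(q[...,2]>110)&(q[...,1]<70)&(q[...,0]<70); v,u=np.nonzero(m); return np.c_[u+x0,v+y0].astype(float)
r=red(T,(200,205,250,250)); print("red top",r.mean(0),len(r),ray(T,r.mean(0),105))
w=np.array([ray(T,p,105)[:2] for p in r]); a=np.linalg.svd(w-w.mean(0))[2][0]; print("axis deg",np.degrees(np.arctan2(a[1],a[0])), np.ptp((w-w.mean(0))@a))
rs=red(S,(255,220,300,262)); print("red scene",rs.mean(0),ray(S,rs.mean(0),93))
h=cv2.cvtColor(T["pixels"],cv2.COLOR_BGR2HSV)
b=cv2.inRange(h,(5,80,100),(25,255,255)); b[:, :200]=0;b[:,262:]=0;b[:135]=0;b[190:]=0
v,u=np.nonzero(b); e=cv2.fitEllipse(cv2.convexHull(np.c_[u,v].astype(np.int32)));print("mat",e,ray(T,e[0],6)); 
print("mat edges",ray(T,(e[0][0]-e[1][0]/2,e[0][1]),6),ray(T,(e[0][0]+e[1][0]/2,e[0][1]),6))
b=cv2.inRange(h,(100,120,60),(130,255,255)); b[:, :290]=0;b[:,330:]=0;b[:205]=0;b[245:]=0
v,u=np.nonzero(b);print("blue",u.mean(),v.mean(),ray(T,(u.mean(),v.mean()),105))
# lamp silhouette, triangulate rim/neck: print rays
from numpy.linalg import lstsq
def tri(a,b):
    f=lambda c,uv:(np.array(c["eye"]),np.array(c["rotation"])@np.linalg.solve(c["camera_matrix"],[*uv,1.]))
    (e1,d1),(e2,d2)=f(T,a),f(S,b); t=lstsq(np.c_[d1,-d2],e2-e1,rcond=None)[0]; return e1+d1*t[0],e2+d2*t[1]
print("tri red",tri(r.mean(0),rs.mean(0)))
print("lamp neck",tri((95,117),(87,80)))
print("vise",ray(T,(325,258),50),"wall",ray(T,(345,200),100),ray(T,(365,20),250))
E
python3 m.py
```

```text
red top [223.83333333 225.88095238] 42 [427.29234209 258.49475282 105.        ]
axis deg -72.91604753577883 40.90053709063505
red scene [272.98837209 241.02325581] [425.19412315 261.11686647  93.        ]
mat ((230.92437744140625, 161.95425415039062), (43.32132339477539, 44.3890495300293), 81.39120483398438) [602.98726936 254.7864541    6.        ]
mat edges [600.96439735 312.64829936   6.        ] [605.01646362 196.74376803   6.        ]
blue 308.6034482758621 222.1551724137931 [441.98070629  60.88230624 105.        ]
tri red (array([427.99617419, 259.64027156,  90.04321782]), array([426.86889999, 258.92827305,  89.93563991]))
lamp neck (array([573.2463302 , 440.06335677, 406.06508763]), array([572.70476598, 439.54749924, 405.63143949]))
vise [358.80440312  10.78372638  50.        ] wall [497.68670435 -26.70740331 100.        ] [865.90411685 -33.05204626 250.        ]
```

```bash
cat >> m.py <<'E'
print("----")
for n,a,b in (("rimc",(111,153),(103,240)),("post top",(385,183),(350,55)),("postmid",(372,188),(350,75)),("wall far",(365,12),(205,10))):
    print(n,[x.round() for x in tri(a,b)])
for z in (250,280,310): print(z,ray(T,(181,157),z).round(),ray(T,(111,219),z).round(),ray(T,(43,150),z).round(),"scene R",ray(S,(201,228),z).round(),"scene bottom", ray(S,(100,297),z).round())
E
python3 m.py | sed -n '/----/,$p'; python3 -c "
import cv2;a=cv2.imread('pics/top0.png')[120:290,170:400];b=cv2.imread('pics/scene0.png')[40:320,180:410]
a=cv2.resize(a,(400,296),interpolation=2);b=cv2.resize(b,(400,487),interpolation=2)
import numpy as np;c=np.zeros((487,800,3),'uint8');c[:296,:400]=a;c[:,400:]=b;cv2.imwrite('pics/c1.png',c)"
```

```text
----
rimc [array([570., 498., 194.]), array([551., 483., 183.])]
post top [array([510., -57., 274.]), array([516., -54., 273.])]
postmid [array([505., -43., 241.]), array([504., -44., 241.])]
wall far [array([875., -29., 263.]), array([873., -31., 262.])]
250 [553. 338. 250.] [427. 462. 250.] [557. 607. 250.] scene R [419. 417. 250.] scene bottom [425. 562. 250.]
280 [546. 331. 280.] [425. 451. 280.] [550. 589. 280.] scene R [397. 436. 280.] scene bottom [403. 571. 280.]
310 [538. 325. 310.] [424. 439. 310.] [542. 570. 310.] scene R [376. 454. 310.] scene bottom [381. 580. 310.]
```

View pics/c1.png

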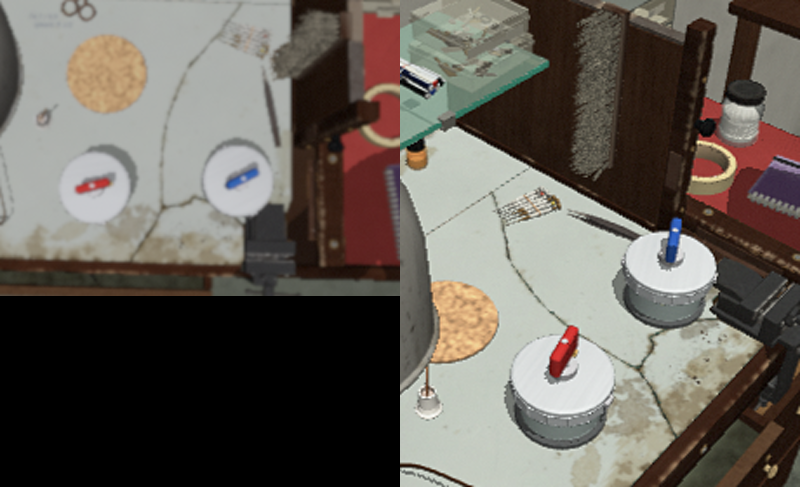

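Request:
{"method": "step_arm", "body": {"plan": [[10,166,-196,-0.47,0,0,1],[10,166,-196,-0.47,0,0,1],[10,166,-196,-0.47,0,0,1],[10,166,-196,-0.47,0,0,1],[20,332,-392,-0.93,0,0,1],[20,332,-392,-0.93,0,0,1],[20,332,-392,-0.93,0,0,1],[20,332,-392,-0.93,0,0,1],[33,498,-588,-1.396,0,0,1],[33,498,-588,-1.396,0,0,1]]}}

```text
t: 1.35
tcp_pos: [393.4, 118.2, 227.6]
tool_rot: [[0.001, -0.206, 0.979], [-0.0, 0.979, 0.206], [-1.0, -0.0, 0.0]]
ft_force: [1.2, -0.3, 0.5]
grip_width: 0.998
```

Request:
{"method": "step_arm", "body": {"plan": [[0,65,31,-0.09,0,0,1],[5,130,62,-0.09,0,0,1],[5,130,62,-0.09,0,0,1],[5,130,62,-0.09,0,0,1],[5,130,62,-0.09,0,0,1]]}}

```text
t: 1.98
tcp_pos: [428.0, 254.7, 222.6]
tool_rot: [[-0.0, -0.286, 0.958], [-0.001, 0.958, 0.286], [-1.0, -0.0, -0.001]]
ft_force: [-0.4, 0.8, -0.5]
grip_width: 1.002
```

```bash
python3 - <<'E'
from h import *
s=monitor.get_state(); c=imaging.capture("wrist"); cv2.imwrite("pics/w1.png",c["pixels"]); np.savez("w1.npz",pos=s["tcp_pos"],rot=s["tool_rot"],**c)
print(s["tcp_pos"],np.round(s["tool_rot"],3).tolist(),s["joints"],c["T_tool_cam"],c["camera_matrix"])
E
```

```text
[427.98364313 254.72639181 222.55082053] [[-0.0, -0.286, 0.958], [-0.001, 0.958, 0.286], [-1.0, -0.0, -0.001]] [ 2.11073781e+01  1.04435539e+01 -9.08792407e+00  7.05059561e+01
 -1.85069886e-02  9.44760522e+01] [[-1.86093142e-05 -2.73794422e-01  9.61788238e-01 -1.20695103e+02]
 [ 7.15001281e-04 -9.61787996e-01 -2.73794339e-01  6.87108427e+01]
 [ 9.99999744e-01  6.82584697e-04  2.13661577e-04  4.18050165e-01]
 [ 0.00000000e+00  0.00000000e+00  0.00000000e+00  1.00000000e+00]] [[334.62484888   0.         259.89979012]
 [  0.         334.62484888 190.4362994 ]
 [  0.           0.           1.        ]]
```

View pics/w1.png

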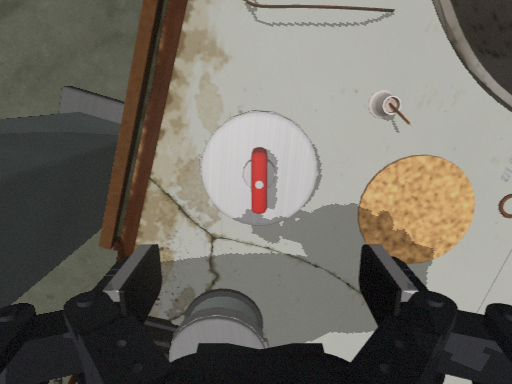

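The wrist view shows the red bar in the lid's centre at about (259,180), running rows 147–213 and nearly upright. The mat is at (418,210), with the lamp rim and chain bob beyond it.

```bash
cat >> h.py <<'E'
def wray(c,uv,z):
    T=np.array(c["T_tool_cam"]);R=np.array(c["rot"]);d=R@T[:3,:3]@np.linalg.solve(c["camera_matrix"],[*uv,1.]); e=np.array(c["pos"])+R@T[:3,3]
    return e+d*(z-e[2])/d[2]
E
python3 - <<'E'
from h import *
c=dict(np.load("w1.npz")); q=c["pixels"].astype(int)[120:240,220:300]
m=(q[...,2]>100)&(q[...,1]<80)&(q[...,0]<80); v,u=np.nonzero(m); p=np.c_[u+220,v+120]
r=cv2.minAreaRect(p.astype(np.float32)); print(r)
lo,hi=p[:,1].min(),p[:,1].max()
for y in range(lo,hi+1,6): k=p[p[:,1]==y][:,0]; print(y,k.min(),k.max(),wray(c,(k.mean(),y),107).round(1))
w=np.array([wray(c,x,107)[:2] for x in p]); a=np.linalg.svd(w-w.mean(0))[2][0]; print("axis",np.degrees(np.arctan2(a[1],a[0]))%180,w.mean(0))
l=[wray(c,x,72).round(1) for x in ((203,170),(319,170),(259,111))];print("lid edges at top lower z=63",[wray(c,x,63).round(1) for x in ((202,168),(319,168),(259,111),(259,222))])
h=cv2.cvtColor(c["pixels"],cv2.COLOR_BGR2HSV); b=cv2.inRange(h,(5,90,100),(25,255,255)); b[:,:350]=0;b[:150]=0;b[270:]=0;b[:,480:]=0
n,L,s,ce=cv2.connectedComponentsWithStats(b); i=1+s[1:,4].argmax(); v,u=np.nonzero(L==i); print(s[i]); 
W=np.array([wray(c,x,6)[:2] for x in zip(u,v)]).astype(np.float32); print("mat",cv2.minEnclosingCircle(W),W.mean(0))
E
```

```text
((259.5, 180.5), (15.0, 65.0), 0.0)
148 255 263 [418.4 286.  107. ]
154 252 266 [419.6 281.9 107. ]
160 252 267 [421.2 277.8 107. ]
166 252 266 [422.1 273.5 107. ]
172 252 266 [423.4 269.3 107. ]
178 252 266 [424.6 265.  107. ]
184 252 266 [426.6 260.9 107. ]
190 252 266 [427.2 256.3 107. ]
196 252 266 [428.5 251.9 107. ]
202 252 266 [429.9 247.5 107. ]
208 252 265 [430.9 242.9 107. ]
axis 106.4923811059554 [425.11479234 263.29154229]
lid edges at top lower z=63 [array([378.4, 249.1,  63. ]), array([474.2, 277.8,  63. ]), array([411.5, 308.5,  63. ]), array([439.2, 215.8,  63. ])]
[ 358  155  117  109 9628]
mat ((601.8216552734375, 253.7244110107422), 61.71229934692383) [601.5448 257.2058]
```

Request:
{"method": "step_arm", "body": {"plan": [[0,7.6,0,0,0,0,1],[40,7.6,0,0,0,0,1],[75,7.6,0,0,0,0,1],[100,7.6,0,0,0,0,0.3],[112,7.6,0,0,0,0,0],[121,7.6,0,0,0,0,-0.2],[121,7.6,0,0,0,0,-0.2]]}}

```text
t: 2.9
tcp_pos: [426.2, 263.0, 101.7]
tool_rot: [[0.0, -0.287, 0.958], [-0.0, 0.958, 0.287], [-1.0, -0.0, 0.0]]
ft_force: [-1.1, 0.1, 0.1]
grip_width: 0.399
```

```bash
python3 - <<'E'
from h import *
s=monitor.get_state(); c=imaging.capture("wrist"); cv2.imwrite("pics/w2.png",c["pixels"]); np.savez("w2.npz",pos=s["tcp_pos"],rot=s["tool_rot"],**c)
print(s["tcp_pos"],s["ft_force"],s["grip_width"])
E
```

```text
[426.1685688  262.9854168  101.70138388] [-1.14588901  0.0594257   0.14809861] 0.3993755851957174
```

View pics/w2.png

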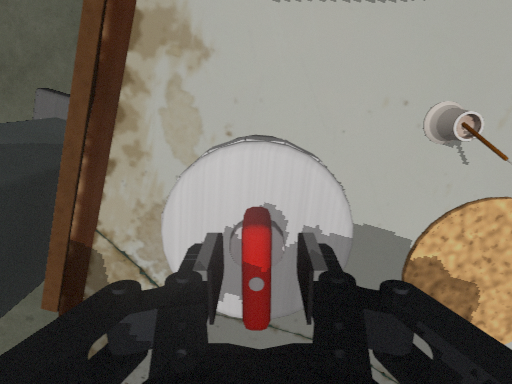

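The view shows the bar (columns 243–271, dot at (256,284)) between the jaws, whose inner faces are at about columns 218 and 303. Both pads straddle it, so the bar is about 1 mm off-centre at most. Next I check the dot and jaw offset, then close.

```bash
python3 - <<'E'
from h import *
c=dict(np.load("w2.npz")); R=c["rot"]
for uv in ((256.5,284),(257,328),(257,215),(242.5,284),(271.5,284)):
    w=wray(c,uv,107); print(uv,w.round(1),(R.T@(w-c["pos"])).round(1))
E
```

```text
(256.5, 284) [425.9 260.8 107. ] [-5.3 -2.  -0.9]
(257, 328) [431.9 241.5 107. ] [ -5.3 -22.2  -0.7]
(257, 215) [418.  288.2 107. ] [-5.3 26.5 -0.6]
(242.5, 284) [420.7 259.2 107. ] [-5.3 -2.  -6.3]
(271.5, 284) [431.5 262.5 107. ] [-5.3 -2.   5. ]
```

Request:
{"method": "step_arm", "body": {"plan": [[0,0,-0.8,0,0,0,-0.5],[0,0,-0.8,0,0,0,-1],[0,0,-0.8,0,0,0,-1],[0,0,-0.8,0,0,0,-1],[0,0,-0.8,0,0,0,-1]], "squeeze": 40}}

```text
t: 3.58
tcp_pos: [425.5, 262.9, 102.3]
tool_rot: [[0.001, -0.287, 0.958], [0.0, 0.958, 0.287], [-1.0, 0.0, 0.001]]
ft_force: [-1.6, 0.4, 6.5]
grip_width: 0.135
```

Request:
{"method": "step_arm", "body": {"plan": [[0,0,0,-0.12,0,0,-1],[0,0,0,-0.25,0,0,-1],[0,0,0,-0.4,0,0,-1],[0,0,0,-0.4,0,0,-1]]}}

```text
t: 4.08
tcp_pos: [424.9, 262.6, 102.2]
tool_rot: [[-0.0, -0.639, 0.769], [-0.0, 0.769, 0.639], [-1.0, -0.0, -0.0]]
ft_force: [-3.6, -2.4, 9.5]
grip_width: 0.133
```

```bash
python3 -c "
from h import *
s=monitor.get_state();print(s['tcp_pos'],s['ft_force'],s['ft_torque'],s['grip_width'],np.round(s['tool_rot'],3).tolist())"
```

```text
[424.87740914 262.60083206 102.24190987] [-3.6389834  -2.38373609  9.54615923] [-0.50681404  0.92911005  0.01093679] 0.1325400349695576 [[-0.0, -0.639, 0.769], [-0.0, 0.769, 0.639], [-1.0, -0.0, -0.0]]
```

Request:
{"method": "step_arm", "body": {"plan": [[0,0,0,-0.15,0,0,-1],[0,0,0,-0.3,0,0,-1],[0,0,0,-0.45,0,0,-1],[0,0,0,-0.6,0,0,-1],[0,0,0,-0.75,0,0,-1],[0,0,0,-0.9,0,0,-1],[0,0,0,-1.02,0,0,-1],[0,0,0,-1.1,0,0,-1],[0,0,0,-1.1,0,0,-1]]}}

```text
t: 5.2
tcp_pos: [425.3, 261.9, 102.3]
tool_rot: [[0.001, -0.976, -0.219], [-0.002, -0.219, 0.976], [-1.0, -0.0, -0.002]]
ft_force: [-1.7, -7.0, 9.1]
grip_width: 0.135
```

```bash
python3 -c "
from h import *
s=monitor.get_state();print(s['tcp_pos'],s['ft_force'],s['ft_torque'],s['grip_width'],np.round(s['tool_rot'],3).tolist(),s['joints'])"
```

```text
[425.32544153 261.87184784 102.26245482] [-1.74181923 -6.95549216  9.06360557] [-1.47753641  0.47075025  0.05734462] 0.13526333124181839 [[0.001, -0.976, -0.219], [-0.002, -0.219, 0.976], [-1.0, -0.0, -0.002]] [ 22.05386388  15.4214459  -21.2596305   53.32360934  -0.12382771
   9.40530588]
```

Request:
{"method": "step_arm", "body": {"plan": [[0,0,0,-0.04,0,0,-1],[0,0,0,-0.08,0,0,-1],[0,0,0,-0.08,0,0,-1]]}}

```text
t: 5.58
tcp_pos: [425.5, 261.8, 102.2]
tool_rot: [[0.001, -0.956, -0.295], [-0.002, -0.295, 0.956], [-1.0, -0.0, -0.002]]
ft_force: [-2.1, -7.2, 8.8]
grip_width: 0.132
```

```bash
python3 -c "
from h import *
s=monitor.get_state();print(s['tcp_pos'],s['ft_force'],s['ft_torque'],s['grip_width'],np.round(s['tool_rot'],3).tolist(),s['joints'])"
```

```text
[425.53128089 261.75944545 102.23613732] [-2.06546901 -7.22304487  8.83123795] [-1.48882472  0.29531665 -0.52924875] 0.1322152994638781 [[0.001, -0.956, -0.295], [-0.002, -0.295, 0.956], [-1.0, -0.0, -0.002]] [ 22.0392499   15.42754633 -21.25521105  53.31067777  -0.13555262
   4.89962641]
```

The torque rose to 0.53 N m after 1.58 rad in total, so the tap is against its stop. I ease off slightly and lift.

Request:
{"method": "step_arm", "body": {"plan": [[0,0,0,0.02,0,0,-1],[-4,0,0,0.02,0,0,-1],[-9,0,0,0.02,0,0,-1],[-15,0,0,0.02,0,0,-1],[-22,0,0,0.02,0,0,-1],[-30,0,0,0.02,0,0,-1],[-42,0,0,0.02,0,0,-1],[-55,0,0,0.02,0,0,-1],[-60,0,0,0.02,0,0,-1],[-60,0,0,0.02,0,0,-1]], "squeeze": 55}}

```text
t: 6.82
tcp_pos: [425.5, 262.9, 162.0]
tool_rot: [[0.001, -0.961, -0.277], [0.0, -0.277, 0.961], [-1.0, -0.001, 0.0]]
ft_force: [-0.7, -0.1, -3.2]
grip_width: 0.129
```

```bash
python3 - <<'E'
from h import *
s=monitor.get_state(); c=imaging.capture("wrist"); cv2.imwrite("pics/w3.png",c["pixels"]); np.savez("w3.npz",pos=s["tcp_pos"],rot=s["tool_rot"],**c)
print(s["tcp_pos"],s["ft_force"],s["ft_torque"],s["grip_width"],np.round(s['tool_rot'],3).tolist())
E
```

```text
[425.47046369 262.88543673 162.00807081] [-0.69745404 -0.14080784 -3.20171359] [-0.00412809  0.03255081 -0.01114375] 0.12910268969857225 [[0.001, -0.961, -0.277], [0.0, -0.277, 0.961], [-1.0, -0.001, 0.0]]
```

View pics/w3.png

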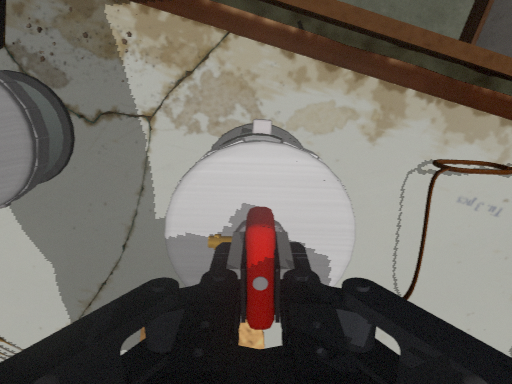

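The lid hangs level from the bar at (260,270), and the jar shows below and behind it. The force reads 3.2 N, which matches the lid's weight. Now over the mat.

Request:
{"method": "step_arm", "body": {"plan": [[0,-12,-4,0,0,0,-1],[0,-34,-12,0,0,0,-1],[0,-60,-21,0,0,0,-1],[0,-88,-30,0,0,0,-1],[0,-116,-40,0,0,0,-1],[0,-140,-48,0,0,0,-1],[0,-158,-54,0,0,0,-1],[0,-168,-57.3,0,0,0,-1],[0,-168,-57.3,0,0,0,-1],[0,-168,-57.3,0,0,0,-1]]}}

```text
t: 8.12
tcp_pos: [602.1, 254.2, 161.4]
tool_rot: [[-0.001, -0.961, -0.277], [-0.0, -0.277, 0.961], [-1.0, 0.001, 0.0]]
ft_force: [-0.4, 0.6, -3.0]
grip_width: 0.128
```

```bash
python3 - <<'E'
from h import *
s=monitor.get_state(); c=imaging.capture("wrist"); np.savez("w4.npz",pos=s["tcp_pos"],rot=s["tool_rot"],**c)
t=imaging.capture("top"); 
cv2.imwrite("pics/w4.png",np.vstack([c["pixels"][:300],cv2.resize(t["pixels"][80:280,100:400],(512,300))[:300]]))
print(s["tcp_pos"],s["ft_force"],s["ft_torque"],s["grip_width"],np.round(s['tool_rot'],3).tolist())
E
```

```text
[602.06167206 254.23570299 161.43158958] [-0.35172378  0.57237965 -2.9768239 ] [-0.01982581 -0.04265409  0.00368857] 0.12781071991420806 [[-0.001, -0.961, -0.277], [-0.0, -0.277, 0.961], [-1.0, 0.001, 0.0]]
```

View pics/w4.png

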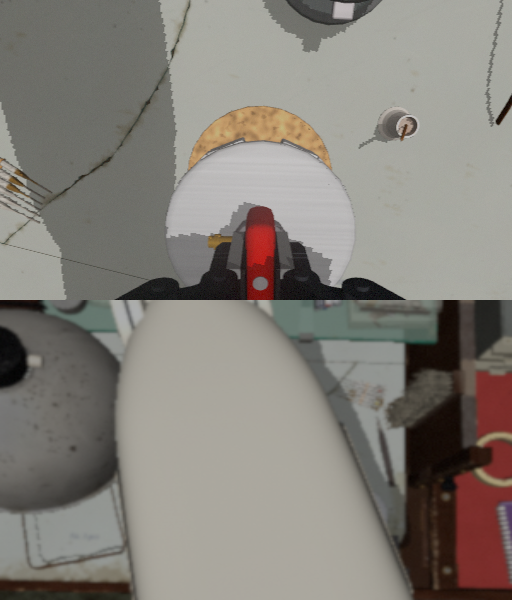

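The upper half shows the mat arc (columns 188–331, top at row 106) centred behind the lid (columns 166–354). The top view is covered by the arm, which passes beside the lamp. I check the arc, then lower.

```bash
python3 - <<'E'
from h import *
c=dict(np.load("w4.npz")); h=cv2.cvtColor(c["pixels"],cv2.COLOR_BGR2HSV); b=cv2.inRange(h,(5,60,80),(25,255,255))
P=[]
for u in range(196,326,3):
    v=np.nonzero(b[95:165,u])[0]
    if len(v): P.append(wray(c,(u,95+v[0]),6)[:2])
P=np.array(P)
from scipy.optimize import least_squares
f=least_squares(lambda q:np.hypot(*(P-q).T)-62,[602,254],loss="soft_l1"); print(f.x,abs(f.fun).max())
R=c["rot"]
for z in (162-9.4-30,): print("lid L/R/top",[(R.T@(wray(c,uv,z)-c["pos"])).round(1) for uv in((166,230),(355,230),(260,141))])
E
```

```text
[603.70393944 253.43729196] 0.5583879800970166
lid L/R/top [array([ 38.8,   2.5, -48.9]), array([38.8,  2.6, 48.1]), array([38.9, 48.1, -0.7])]
```

Request:
{"method": "step_arm", "body": {"plan": [[15,0,0,0,0,0,-1],[35,0,0,0,0,0,-1],[55,0,0,0,0,0,-1],[70,0,0,0,0,0,-1],[80,0,0,0,0,0,-1],[86,0,0,0,0,0,-1],[89,0,0,0,0,0,-1],[89,0,0,0,0,0,-1]]}}

```text
t: 9.22
tcp_pos: [602.7, 254.3, 72.8]
tool_rot: [[0.0, -0.961, -0.277], [0.0, -0.277, 0.961], [-1.0, -0.0, 0.0]]
ft_force: [-0.0, -0.2, -2.7]
grip_width: 0.131
```

Request:
{"method": "step_arm", "body": {"plan": [[1.5,0,0,0,0,0,-1],[3,0,0,0,0,0,-1],[4,0,0,0,0,0,-1],[5,0,0,0,0,0,-1],[5.5,0,0,0,0,0,-1],[5.5,0,0,0,0,0,-1]]}}

```text
t: 9.98
tcp_pos: [602.6, 254.2, 67.1]
tool_rot: [[-0.0, -0.961, -0.277], [-0.0, -0.277, 0.961], [-1.0, 0.0, -0.0]]
ft_force: [-0.8, 0.2, -2.5]
grip_width: 0.127
```

Request:
{"method": "step_arm", "body": {"plan": [[0.5,0,0,0,0,0,-1],[1,0,0,0,0,0,-1],[1,0,0,0,0,0,-1]]}}

```text
t: 10.35
tcp_pos: [602.7, 254.2, 66.3]
tool_rot: [[0.0, -0.961, -0.277], [0.0, -0.277, 0.961], [-1.0, -0.0, -0.0]]
ft_force: [-0.9, 0.1, -0.4]
grip_width: 0.132
```

Request:
{"method": "step_arm", "body": {"plan": [[0.5,0,0,0,0,0,-1],[0.5,0,0,0,0,0,-1]]}}

```text
t: 10.6
tcp_pos: [602.7, 254.2, 66.3]
tool_rot: [[0.001, -0.961, -0.276], [0.0, -0.276, 0.961], [-1.0, -0.001, -0.0]]
ft_force: [-2.2, -0.7, 5.8]
grip_width: 0.127
```

Firm contact at 5.8 N, at the height expected. I release and retreat straight up.

Request:
{"method": "step_arm", "body": {"plan": [[0,0,0,0,0,0,-0.7],[0,0,0,0,0,0,-0.5],[0,0,0,0,0,0,-0.2],[0,0,0,0,0,0,0],[0,0,0,0,0,0,0],[-15,0,0,0,0,0,0],[-40,0,0,0,0,0,0],[-75,0,0,0,0,0,0],[-110,0,0,0,0,0,0],[-110,0,0,0,0,0,0]]}}

```text
t: 11.85
tcp_pos: [603.9, 254.6, 179.9]
tool_rot: [[0.006, -0.961, -0.277], [0.002, -0.277, 0.961], [-1.0, -0.006, -0.0]]
ft_force: [0.4, 0.4, 0.1]
grip_width: 0.501
```

```bash
python3 - <<'E'
from h import *
s=monitor.get_state(); c=imaging.capture("wrist"); c.update(pos=s["tcp_pos"],rot=s["tool_rot"]); np.savez("w5.npz",**c)
t=imaging.capture("scene"); 
cv2.imwrite("pics/w5.png",np.hstack([cv2.resize(c["pixels"],(400,300)),cv2.resize(t["pixels"],(400,300))]))
print(s["t"],s["tcp_pos"],s["ft_force"],s["grip_width"])
E
```

```text
11.85 [603.89475049 254.605917   179.92812216] [0.40651486 0.356586   0.05108272] 0.5006099491518533
```

View pics/w5.png

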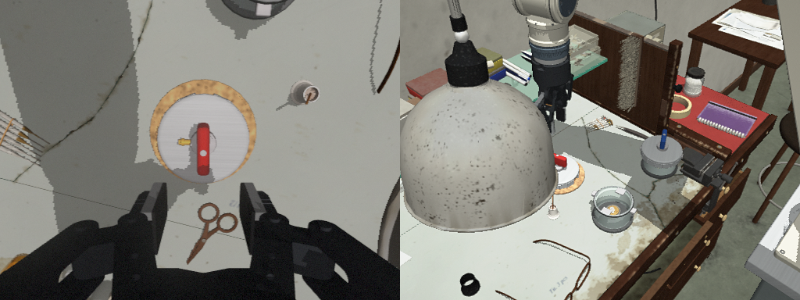

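The left half shows the lid upright on the mat with the bar at (203,150), still perpendicular to its shut direction. In the scene view the red jar is open and the blue jar is unchanged.

```bash
python3 - <<'E'
from h import *
from scipy.optimize import least_squares
c=dict(np.load("w5.npz")); q=c["pixels"]; h=cv2.cvtColor(q,cv2.COLOR_BGR2HSV)
i=q.astype(int); m=(i[...,2]>100)&(i[...,1]<80)&(i[...,0]<80); m[:140]=0;m[240:]=0;m[:,:230]=0;m[:,300:]=0
v,u=np.nonzero(m); p=np.c_[u,v]; W=np.array([wray(c,x,71)[:2] for x in p]); a=np.linalg.svd(W-W.mean(0))[2][0]
print("bar",W.mean(0),np.degrees(np.arctan2(a[1],a[0]))%180)
b=cv2.inRange(h,(5,60,80),(25,255,255)); O=[];L=[]
for k in range(200,312,3):
    r=np.nonzero(b[95:190,k])[0]
    if len(r): O.append(wray(c,(k,95+r[0]),6)[:2])
for r in range(150,200,3):
    k=np.nonzero(b[r,185:330])[0]
    k=np.nonzero(b[r,185:330]==0)[0]+185
    k=k[(k>192)]
g=cv2.inRange(h,(0,0,150),(180,40,255)); g[:115]=0; g[240:]=0; g[:,:196]=0; g[:,324:]=0
n,lab,s,_=cv2.connectedComponentsWithStats(g); j=1+s[1:,4].argmax(); v,u=np.nonzero(lab==j); hull=cv2.convexHull(np.c_[u,v].astype(np.int32))[:,0]
Q=np.array([wray(c,x,27)[:2] for x in hull.astype(float)])
f=lambda P,r:least_squares(lambda x:np.hypot(*(P-x).T)-r,P.mean(0),loss="soft_l1")
A=f(np.array(O),62);B=f(Q,50.5); print("mat",A.x,abs(A.fun).max(),"lid",B.x,np.median(abs(B.fun)),s[j])
E
```

```text
bar [602.08860656 253.14740341] 15.307660876998732
mat [603.76636065 253.57572629] 0.6513131613032073 lid [605.09450228 255.73212696] 0.6467300204883131 [ 202  120  122  120 9024]
```

```bash
python3 -c "
from h import *
print(order.sign_off())"
```

```text
the job is handed in; nothing more can be done
None
```

The job is handed in. I turned the red tap counter-clockwise by about 1.58 rad until it met its stop. I then lifted the lid straight up by the tap, lowered it onto the cork mat at under 6 N and released it.

- **Final position:** the last wrist picture puts the lid centre about 2–3 mm from the mat centre. The two estimates of the lid's position, one from the tap bar and one from the lid's rim, differ by about 4 mm.
- **Tap:** the bar lies about 89° from where it started, so it is open.
- **Contact and time:** the gripper stands clear about 110 mm above, with wrist force near zero. It took about 12 of the 40 s.
- **Blue jar:** I did not touch it, and it looks unchanged in the final scene picture.

No check failed. While gripping the tap before the lift I saw a steady upward force of about 9 N, well inside the limits. It was gone once the lid was lifted. I did not find its cause.

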